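# Bring the jar tray to the stop and screw its lid on

### The arm

A 6-joint arm with a two-finger parallel gripper is mounted at the origin on a cart in front of the work surface, level with it; the furniture and walls round the work are solid. World frame = base frame: x ahead of the robot, y to its left, z up, the work surface at z = 0. Lengths are in m, angles in rad, forces in N, time in s.
With the tool pointing down it reaches from about 0.25 to 0.775 m from the base axis. Payload 4 kg.
Tool frame: the origin (TCP) lies midway between the tips of the shut fingers; the grasp point (between the pads) lies 19 mm behind it; z points along the fingers, y is the line along which they close (so a half turn about z gives the same grasp; the last joint's range is limited). The gripper opens to 85 mm and grips with 20 to 120 N. Pads are 22 mm wide; open, the fingers measure 114 mm over their backs; the gripper's body (76 mm by 85 mm) begins 54 mm behind the grasp point. The pads swing forward as they close: fully open they stand 13 mm farther back than shut.
Start: joints at [1.158, 0.087, 1.371, -0, 1.684, -0.103], TCP at [0.168, 0.524, 0.231] pointing down, gripper open.
Joint ranges: [-3.1, 3.1], [-0.76, 2.03], [0.27, 2.55], [-1.08, 4.22], [0.17, 2.65], [-2.57, 2.57]. Speed limits (rad/s): [2.79, 2.79, 3.14, 3.14, 3.14, 3.14].

### API

Orientations are given as a rotation vector (axis times angle).
In Python, from cell import r gives the robot as it stands.
- The arm moves only by the tool drive_tool, never from a script. Its argument "deltas" is a list that holds one entry, the list of rows, each a list of 7 numbers: the shift along the world's x, y, z in units of 50 mm (1.0 is 50 mm), then the turn, a rotation vector about the world's x, y, z in units of 5 degrees (1.0 is 5 degrees), then the opening, from -1 (shut) to 1 (fully open). A call has 1 to 8 rows; each row shifts and turns the commanded pose from where the row before left it; what a row does not reach is not made up. A row lasts 1/10 s, in which the tool goes at most 50 mm and 8.59 degrees, less where a joint would pass 70% of its speed; a pose out of reach is approached as far as the arm can. A call is refused whole if a number of a shift passes 1 or a number of a turn 1, either way. A call with a gripper value outside its range is refused whole. The fingers move at their own pace and stop on an object; "newtons" is the grip in N (left out, the last holds). Time passes only in rows, so rows that do not move let the fingers close. It gives the time, the measured TCP pose, the force, the opening and the grip force at its end, in the units of the state.
- r.read_state(): the state, without advancing time (a new reading comes with each control period).
- r.camera(name): name is "side" or "top" or "wrist"; returns the picture (480x640x3 uint8, red, green, blue); there is no depth.
- r.camera_info(name): a dict with "intrinsics" (3x3 intrinsics, pixels), "k1" (the pictures are not rectified: a ray, as slopes to the right and down, at radius r is drawn at 1 + k1 r^2 times it, then the intrinsics apply), "cam_to_world" (4x4, takes a point from camera to world coordinates); the wrist camera has in their place "mount" (4x4, takes a point from camera to tool coordinates, whose origin is the TCP and whose axes are the flange's). Camera axes: x right, y down, z forward; pixel columns grow to the right and rows downward; lengths in m; the calibration is good to about 2 mm. A picture is of the moment at which its call begins: read the wrist's pose just before it. camera_info takes no time and is no camera call.
- r.hand_in(): hands the job in; it is judged then, once.
Trained networks look in the newest picture that a camera, given by its name, has taken for a name from the list of things; names that differ only in an ending like _2 or _b are one class to them, and where a whole thing is asked for, a point or a joint stands for the part that bears it (a point fixed in the world has none). Each returns a list of dicts, best first, with "p" (0 to 1); they miss things now and then, are a little off and sometimes report something else, mostly with a low value. They report only what shows in the picture. A call takes as long as a camera call.
- r.find_in(camera, name): "at" ([x, y, z] in m, in world coordinates, good to about 4 mm: the middle of the surface that is visible of it).
- r.mark_of(camera, name): "at" ([x, y, z] in m, in world coordinates, good to about 4 mm: a listed point, or the origin of a listed thing).
The state is a dict: "time_s": time; "joint_positions": joint angles; "joint_vel": joint speeds; "effort": joint torques, N m; "eef_pos": TCP position; "ee_rot": TCP orientation; "contact_force": force on the tool from outside, world axes, zero at the start; "ft_torque": the same for the moment, N m; "opening": finger opening in m; "finger_force": force on a finger pad.
Only numpy, scipy, OpenCV 4.12 (cv2) and the standard library are available. Lean on these libraries where they do the work, as an engineer would, in place of code of your own. Each camera call takes 0.05 s, during which the arm holds its last target. There are 200 camera calls.

### The job

Pull the wooden tray with the jar towards you until its front rests against the wooden stop strip on the table. The jar's lid is only laid on: then, without lifting it off, turn it backward (counter-clockwise from above) until it drops into the thread, and screw it forward (clockwise) until it is fully home and tight. Leave the other things on the table where they are.

Things in the scene. Friction and masses are not known exactly. Their poses are not given: they have to be found in the camera images.
- tray: Open wooden tray, 150 (x) x 170 (y) x 40 mm high, walls 7 mm thick, loose on the table, a white plastic jar (76 mm across) fixed in it. 0.7 to 1 kg in all; slides under 3 to 10 N. Origin: centre of the underside; z up; -x is its front, which faces the robot and the stop strip. At the start it lies 45 to 155 mm beyond the strip, turned up to 0.34 rad from it
- tray_far_rim (a point): middle of the outer face of the tray's far (+x) wall, at the top of the wall, 40 mm above the table; the table beyond it is free, so fingertips can go down there and pull
- tray_front (a point): middle of the outer face of the tray's front (-x) wall, 8 mm above the table
- jar_mouth (a point): centre of the jar's rim, 100 mm above the table, 15 mm to the -x side of the tray's centre; axes as the tray's. At the start the lid's origin is 8 mm below it; with the lid dropped into the thread about 15 mm; with the lid tight 18 mm (the lid's flat then rests on the rim)
- lid: Grey round screw lid with a fluted skirt and a straight grip bar on top, 72 mm across, 46 mm high with the bar, 0.06 to 0.11 kg. Origin: on its axis at the skirt's lower edge; z up; x along the bar, pointer on the -x side. At the start it lies loose and level on top of the thread, its yaw relative to the tray -0.35 to +0.5 rad. About 1 mm of play sideways and in the thread
- lid_grip (a point): middle of the grip bar: 36 mm above the lid's origin. The bar is 60 mm long (lid x), 14 mm wide (lid y) and rises 24 mm above the lid's flat top (its top is 10 mm above this point)
- lid_pointer (a point): small raised pointer on the lid's edge, 36 mm from the axis. Lid yaw relative to the tray (+ = counter-clockwise): from the start, clockwise it jams; counter-clockwise it stays level until 0.85 rad, where it can sink 7 mm when let go or lightly pressed; stop at 1.3. Then clockwise the right-hand thread lowers it 2 to 3 mm to tight at about 0 (stop -0.15), pointer to the tray's front
- stop_strip: Low wooden strip, 18 (x) x 200 (y) x 14 mm high, screwed flat to the table near its front edge; origin: centre of the underside, +x is the side that faces the tray
- stop_face (a point): middle of the strip's face towards the tray (+x side), 8 mm above the table, axes as the strip's
- mica_jar: bystander: small clear jar with a white cap, 42 mm across, 34 mm high; origin centre of underside
- dye_bottle: bystander: small dropper bottle, 26 mm across, 73 mm high; origin centre of underside
- flower_soap: bystander: flower-shaped soap, 54 mm across, 18 mm high; origin centre of underside
- star_soap: bystander: star-shaped soap, 51 mm across, 17 mm high; origin centre of underside

How it is judged:
By the outcome, as a careful person would: the job done as asked, in the order asked, and still so for the second after the job is handed in, with the robot touching nothing.
It also fails if it takes over 58 s, if anything falls off the work surface, if the arm or the gripper's body presses on something with over 40 N, if the wrist force passes 120 N, or if a joint passes its speed limit or range.

## Working session

There is one attempt and no reset: what is moved stays moved. The work goes in short steps, Python scripts to look and compute and a tool call to move; the robot and the scene stay as the last step left them, time stands still between calls to the robot, and variables do not carry over. Pictures are saved under pics/ and viewed, at most 10 in all, crops included, and the job is handed in when it is done.

Besides the shell and the picture viewer there is one more tool, called by a JSON object that holds its "fn" and its "kwargs". drive_tool: Moves the arm, as the interface text tells. Its arguments: {"type":"object","properties":{"deltas":{"type":"array"},"newtons":{"type":"number"}},"required":["deltas"]}

```bash
ls; mkdir -p pics
cat > h.py <<'E'
from cell import r
import numpy as np, cv2
def best(cam,n,m=True):
    L=(r.mark_of if m else r.find_in)(cam,n)
    return [(np.round(d["at"],4).tolist(),round(d["p"],2)) for d in L[:2]]
E
python3 - <<'E'
from h import *
s=r.read_state(); print(s["time_s"],s["eef_pos"],s["ee_rot"],s["contact_force"])
a=r.camera("top");b=r.camera("side")
cv2.imwrite("pics/a.png",cv2.resize(np.hstack([a,b])[:,:,::-1],(800,300)))
cv2.imwrite("pics/top.png",a[:,:,::-1])
for n in ["tray","tray_far_rim","tray_front","jar_mouth","lid","lid_grip","lid_pointer","stop_face","stop_strip"]:
    for c in ["top","side"]: print(n,c,best(c,n))
for n in ["mica_jar","dye_bottle","flower_soap","star_soap"]: print(n,best("top",n))
print(r.read_state()["time_s"])
E
```

```text
pics
0.0 [0.16745162 0.52334552 0.23011398] [-0.4845391  -3.10339087  0.00350974] [ 0.42437397  0.41272355 -0.58823264]
tray top []
tray side [([0.5751, 0.1942, -0.0022], 0.92), ([0.5253, 0.1887, 0.1171], 0.6)]
tray_far_rim top [([0.6487, 0.1846, 0.039], 0.93)]
tray_far_rim side [([0.6454, 0.1849, 0.0421], 0.55)]
tray_front top [([0.5048, 0.2086, 0.003], 0.87)]
tray_front side [([0.5004, 0.2086, 0.0104], 0.94), ([0.3926, 0.2143, -0.0023], 0.61)]
jar_mouth top [([0.5768, 0.1968, -0.0019], 0.22)]
jar_mouth side [([0.5628, 0.1985, 0.0932], 0.73)]
lid top [([0.5596, 0.1991, 0.0957], 0.77)]
lid side [([0.5601, 0.1981, 0.0922], 0.58)]
lid_grip top [([0.5623, 0.1979, 0.1262], 0.67)]
lid_grip side [([0.5554, 0.1982, 0.1252], 0.88), ([0.6269, -0.1348, 0.0013], 0.51)]
lid_pointer top [([0.5291, 0.1874, 0.1156], 0.89), ([0.6271, -0.1363, 0.0012], 0.68)]
lid_pointer side [([0.4034, 0.2212, 0.0049], 0.71), ([0.5217, 0.1891, 0.1161], 0.65)]
stop_face top [([0.5009, 0.4039, 0.0016], 0.64), ([0.5043, 0.2091, 0.0054], 0.5)]
stop_face side [([0.4003, 0.2163, 0.0074], 0.81)]
stop_strip top [([0.3867, 0.2152, -0.0014], 0.66)]
stop_strip side [([0.3894, 0.2144, -0.0019], 0.79)]
mica_jar [([0.4021, 0.4029, 0.0], 0.66), ([0.5617, 0.1982, 0.1253], 0.46)]
dye_bottle [([0.502, 0.4068, 0.0032], 0.52), ([0.5049, 0.2077, 0.0066], 0.26)]
flower_soap [([0.6251, -0.1358, 0.0004], 0.92), ([0.5754, 0.1975, -0.0007], 0.21)]
star_soap [([0.3891, 0.2149, -0.0026], 0.73), ([0.4426, 0.4823, -0.0006], 0.64)]
1.2
```

View pics/top.png

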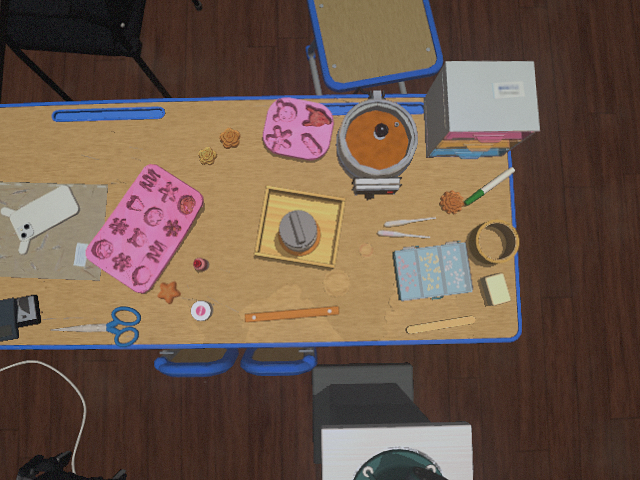

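```bash
cat >> h.py <<'E'
from scipy.spatial.transform import Rotation as R
def toplane(cam,px,z):
    i=r.camera_info(cam);K=np.array(i["intrinsics"]);T=np.array(i["cam_to_world"])
    u=cv2.undistortPoints(np.array(px,float).reshape(-1,1,2),K,np.array([i["k1"],0,0,0.])).reshape(-1,2)
    d=np.c_[u,np.ones(len(u))]@T[:3,:3].T
    return T[:3,3]+d*((z-T[2,3])/d[:,2])[:,None]
def wrap(a): return (a+np.pi/2)%np.pi-np.pi/2
def toolyaw():
    y=R.from_rotvec(r.read_state()["ee_rot"]).as_matrix()[:,1]
    return wrap(np.arctan2(-y[0],y[1]))
def rect_yaw(img,poly,lo,hi,z):
    m=np.zeros(img.shape[:2],np.uint8);cv2.fillPoly(m,[np.array(poly)],255)
    h=cv2.inRange(cv2.cvtColor(img,cv2.COLOR_RGB2HSV),np.array(lo),np.array(hi))&m
    ys,xs=np.nonzero(h);P=toplane("top",np.c_[xs,ys],z)[:,:2]
    return cv2.minAreaRect(P.astype(np.float32)),len(xs)
E
python3 - <<'E'
from h import *
img=cv2.imread("pics/top.png")[:,:,::-1].copy()
hsv=cv2.cvtColor(img,cv2.COLOR_RGB2HSV)
for p in [(275,316),(320,312),(292,340),(300,330),(295,232),(265,190),(330,267)]: print(p,img[p[1],p[0]],hsv[p[1],p[0]])
ends=toplane("top",[(245,314.5),(338,306.5),(245,321),(339,314)],0.014);print(ends[:,:2])
c=toplane("top",[(255,258),(335,269),(344,195),(266,187)],0.04);print(c[:,:2]);
b=toplane("top",[(290,215),(306,248)],0.136);print("bar",b)
print("toolyaw",toolyaw(),R.from_rotvec(r.read_state()["ee_rot"]).as_matrix().round(3))
crop=np.hstack([cv2.resize(img[180:330,235:355],(480,600),interpolation=cv2.INTER_CUBIC)])
cv2.imwrite("pics/crop.png",crop[:,:,::-1])
E
```

```text
(275, 316) [186 119  59] [ 14 174 186]
(320, 312) [188 121  65] [ 14 167 188]
(292, 340) [173 140  98] [ 17 111 173]
(300, 330) [178 147  99] [ 18 113 178]
(295, 232) [85 78 79] [176  21  85]
(265, 190) [180 151 102] [ 19 111 180]
(330, 267) [136 111  71] [ 18 122 136]
[[0.39112465 0.3144262 ]
 [0.40461167 0.11767541]
 [0.37752008 0.31449537]
 [0.38885091 0.11591314]]
[[0.50855561 0.2893453 ]
 [0.48287712 0.12366192]
 [0.63835599 0.10116911]
 [0.65837322 0.26545871]]
bar [[0.58185349 0.21118348 0.136     ]
 [0.5189803  0.18206601 0.136     ]]
toolyaw -0.3097698959634032 [[-0.952  0.305  0.   ]
 [ 0.305  0.952  0.   ]
 [-0.     0.    -1.   ]]
```

View pics/crop.png

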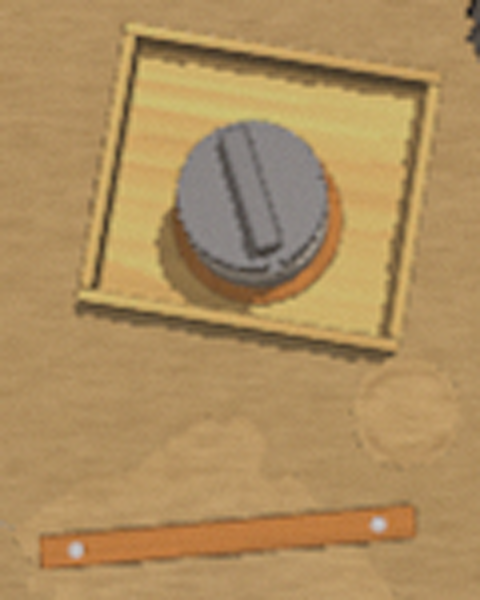

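{"fn": "drive_tool", "kwargs": {"deltas": [[[0.72,-0.49,0,0,0,0.12,1],[0.72,-0.49,0,0,0,0.12,1],[0.72,-0.49,0,0,0,0.12,1],[0.72,-0.49,0,0,0,0.12,1],[0.72,-0.49,0,0,0,0.12,1],[0.72,-0.49,0,0,0,0.12,1],[0.72,-0.49,0,0,0,0.12,1]]]}}

```text
time_s: 1.9
eef_pos: [0.421, 0.3511, 0.2315]
ee_rot: [0.37, 3.119, 0.001]
contact_force: [-0.0, 0.9, -0.1]
opening: 0.0854
finger_force: 0.0
```

{"fn": "drive_tool", "kwargs": {"deltas": [[[0.72,-0.49,0,0,0,0.12,1],[0.72,-0.49,0,0,0,0.12,1],[0.72,-0.49,0,0,0,0.12,1],[0.72,-0.49,0,0,0,0.12,1],[0.72,-0.49,0,0,0,0.12,1],[0.72,-0.49,0,0,0,0.12,1],[0.72,-0.49,0,0,0,0.12,1],[0,0,0,0,0,0,1]]]}}

```text
time_s: 2.7
eef_pos: [0.6752, 0.1762, 0.2283]
ee_rot: [-0.266, -3.129, 0.004]
contact_force: [0.1, -0.0, 0.1]
opening: 0.085
finger_force: 0.0
```

Run:
```python
from h import *
print(toolyaw(),r.read_state()["eef_pos"],r.read_state()["joint_positions"])
img=cv2.imread("pics/top.png")[:,:,::-1].copy()
q,n=rect_yaw(img,[(235,300),(350,300),(350,330),(235,330)],(9,145,100),(16,255,255),0.014)
print(q,n)
```

```text
-0.16939127689371625 [0.67515829 0.17619516 0.22830338] [ 0.17503169  0.42810011  0.95952692 -0.00209412  1.75598306 -1.2267553 ]
((0.3910631835460663, 0.21613329648971558), (0.017800549045205116, 0.19812747836112976), 3.9705727100372314) 734
```

{"fn": "drive_tool", "kwargs": {"deltas": [[[0,0.1,-0.8,0,0,0,1],[0,0,-0.8,0,0,0,1],[0,0,-0.8,0,0,0,1],[0,0,-0.8,0,0,0,1],[0,0,-0.7,0,0,0,1],[0,0,-0.5,0,0,0,1],[0,0,0,0,0,0,1],[0,0,0,0,0,0,1]]]}}

```text
time_s: 3.5
eef_pos: [0.6714, 0.1863, 0.0116]
ee_rot: [-0.255, -3.131, -0.0]
contact_force: [0.4, -0.0, 0.9]
opening: 0.0852
finger_force: 0.0
```

Run:
```python
from h import *
s=r.read_state();print(toolyaw(),s["eef_pos"],s["contact_force"],s["ft_torque"])
a=r.camera("top");b=r.camera("side")
cv2.imwrite("pics/b.png",np.hstack([cv2.resize(a[130:330,230:390],(400,500)),cv2.resize(b[:, 120:520],(400,500))])[:,:,::-1])
```

```text
-0.1627909098836049 [0.67136024 0.18628534 0.01155728] [ 0.39621567 -0.03468255  0.8859205 ] [ 0.02727996 -0.05697867 -0.04010828]
```

View pics/b.png

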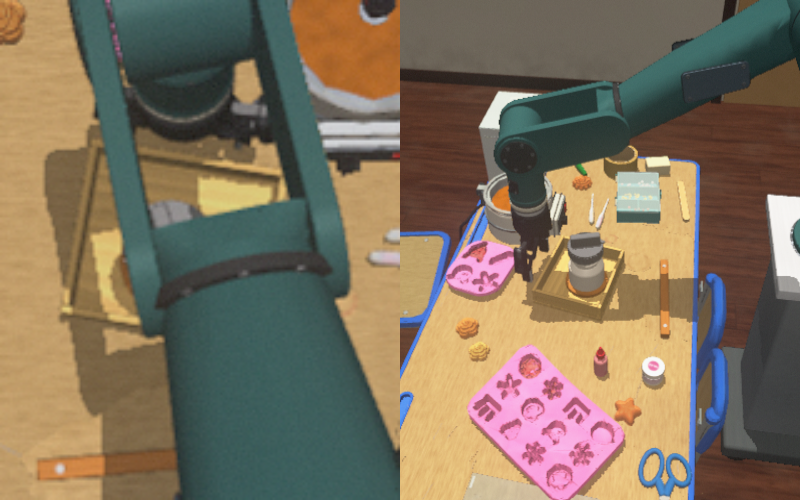

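{"fn": "drive_tool", "kwargs": {"deltas": [[[-0.15,0.03,0,0,0,0,1],[-0.15,0.03,0,0,0,0,1],[-0.15,0.03,0,0,0,0,1],[-0.2,0.03,0,0,0,0,1],[-0.2,0.03,0,0,0,0,1],[-0.2,0.03,0,0,0,0,1],[-0.2,0.03,0,0,0,0,1],[0,0,0,0,0,0,1]]]}}

```text
time_s: 4.4
eef_pos: [0.6095, 0.1968, 0.0135]
ee_rot: [0.255, 3.127, 0.002]
contact_force: [1.4, -0.7, 0.9]
opening: 0.0853
finger_force: 0.8
```

Run:
```python
from h import *
s=r.read_state();print(toolyaw(),s["eef_pos"],s["contact_force"],s["ft_torque"])
r.camera("side")
for n in ["tray_far_rim","tray_front","lid_grip","jar_mouth"]:print(n,best("side",n))
```

```text
-0.16272885542199944 [0.60952227 0.19676474 0.0134841 ] [ 1.36120621 -0.68373242  0.92042611] [ 0.02313898 -0.26095353 -0.02059682]
tray_far_rim [([0.5953, 0.1917, 0.0437], 0.83)]
tray_front [([0.4506, 0.214, 0.0071], 0.6)]
lid_grip [([0.5062, 0.2049, 0.1313], 0.76)]
jar_mouth [([0.5104, 0.205, 0.094], 0.59)]
```

{"fn": "drive_tool", "kwargs": {"deltas": [[[-0.17,0.03,0,0,0,0,1],[-0.17,0.03,0,0,0,0,1],[-0.14,0.04,0,0,0,0.2,1],[-0.08,0.08,0,0,0,0.3,1],[-0.06,0.08,0,0,0,0.35,1],[-0.05,0.08,0,0,0,0.35,1],[-0.05,0.08,0,0,0,0.35,1]]]}}

```text
time_s: 5.35
eef_pos: [0.5745, 0.2167, 0.0116]
ee_rot: [0.042, 3.139, -0.001]
contact_force: [4.4, -0.4, 0.3]
opening: 0.0859
finger_force: 2.4
```

Run:
```python
from h import *
s=r.read_state();print(toolyaw(),s["eef_pos"],s["contact_force"],s["ft_torque"])
r.camera("side")
for n in ["tray_far_rim","tray_front","lid_grip","jar_mouth"]:print(n,best("side",n))
```

```text
-0.026949347171644655 [0.57446249 0.21672676 0.01160881] [ 4.39108737 -0.3871537   0.3067787 ] [-0.22383191 -0.7348594  -0.02827636]
tray_far_rim [([0.5616, 0.2102, 0.0419], 0.61)]
tray_front [([0.4107, 0.2134, 0.0094], 0.85)]
lid_grip [([0.4714, 0.2127, 0.13], 0.87), ([0.4067, 0.4064, -0.002], 0.51)]
jar_mouth [([0.4762, 0.2116, 0.0975], 0.81)]
```

{"fn": "drive_tool", "kwargs": {"deltas": [[[-0.05,0.06,0,0,0,0.3,1],[-0.05,0.06,0,0,0,0.3,1],[-0.05,0.06,0,0,0,0.3,1],[-0.05,0.04,0,0,0,0.2,1],[-0.05,0,0,0,0,0,1],[-0.05,0,0,0,0,0,1]]]}}

```text
time_s: 6.2
eef_pos: [0.5604, 0.2282, 0.0118]
ee_rot: [-0.105, 3.135, 0.0]
contact_force: [11.2, 0.1, -2.8]
opening: 0.0855
finger_force: 5.8
```

Run:
```python
from h import *
s=r.read_state();print(toolyaw(),s["eef_pos"],s["contact_force"],s["ft_torque"])
r.camera("side")
for n in ["tray_far_rim","tray_front","lid_grip","jar_mouth"]:print(n,best("side",n))
```

```text
0.0672308994744737 [0.56036789 0.22822025 0.01183471] [11.1740605   0.14260657 -2.82497235] [-0.16500553 -1.74436054 -0.07891427]
tray_far_rim [([0.5482, 0.2198, 0.042], 0.93)]
tray_front [([0.398, 0.2114, 0.0076], 0.76)]
lid_grip [([0.4563, 0.2125, 0.128], 0.6)]
jar_mouth [([0.4627, 0.2164, 0.095], 0.78)]
```

{"fn": "drive_tool", "kwargs": {"deltas": [[[-0.06,0,0,0,0,0,1],[-0.03,0,0,0,0,0,1],[0,0,0,0,0,0,1]]]}}

```text
time_s: 6.75
eef_pos: [0.5603, 0.2283, 0.0138]
ee_rot: [-0.105, 3.125, 0.002]
contact_force: [16.7, -0.3, -2.9]
opening: 0.0856
finger_force: 8.1
```

{"fn": "drive_tool", "kwargs": {"deltas": [[[0.2,0,0,0,0,0,1],[0.4,0,0.1,0,0,0,1],[0,0,0.8,0,0,0,1],[0,0,0.9,0,0,0,1],[0,0,0.9,0,0,0,1],[0,0,0.9,0,0,0,1],[0,0,0.9,0,0,0,1],[0,0,0.5,0,0,0,1]]]}}

```text
time_s: 7.55
eef_pos: [0.5831, 0.2288, 0.2652]
ee_rot: [-0.107, 3.139, 0.003]
contact_force: [0.9, -1.1, -0.1]
opening: 0.0855
finger_force: 0.0
```

{"fn": "drive_tool", "kwargs": {"deltas": [[[-0.5,0,0,0,0,0.5,1],[-0.5,0,0,0,0,0.5,1],[-0.5,0,0,0,0,0.5,1],[-0.3,0,0,0,0,0.5,1],[0,0,0,0,0,0.5,1],[0,0,0,0,0,0.5,1],[0,0,0,0,0,0,1]]]}}

```text
time_s: 8.25
eef_pos: [0.4921, 0.2284, 0.26]
ee_rot: [0.515, -3.094, -0.001]
contact_force: [-0.4, 0.1, 0.6]
opening: 0.0856
finger_force: 0.0
```

Run:
```python
from h import *
s=r.read_state();print(toolyaw(),s["eef_pos"],s["contact_force"],s["time_s"])
w=r.camera("wrist");t=r.camera("top");sd=r.camera("side")
cv2.imwrite("pics/c.png",np.hstack([cv2.resize(w,(400,300)),cv2.resize(t[150:330,220:460],(400,300))])[:,:,::-1])
for c in ["wrist","top","side"]:
  for n in ["tray_far_rim","tray_front","lid_grip","jar_mouth","lid_pointer","lid","stop_face"]:print(c,n,best(c,n))
```

```text
0.3300297565227295 [0.49211001 0.2283985  0.26003733] [-0.39732295  0.11597427  0.58335109] 8.25
wrist tray_far_rim [([0.5531, 0.2221, 0.0401], 0.73), ([0.4033, 0.4081, 0.003], 0.43)]
wrist tray_front [([0.3941, 0.2146, 0.0061], 0.76)]
wrist lid_grip [([0.4623, 0.2163, 0.1225], 0.91)]
wrist jar_mouth []
wrist lid_pointer [([0.4271, 0.1961, 0.1145], 0.75)]
wrist lid [([0.4629, 0.2134, 0.0875], 0.95)]
wrist stop_face [([0.3997, 0.219, 0.0106], 0.91), ([0.4024, 0.4064, 0.0019], 0.15)]
top tray_far_rim []
top tray_front [([0.4042, 0.2089, 0.0062], 0.91), ([0.3997, 0.4079, -0.002], 0.53)]
top lid_grip [([0.4656, 0.212, 0.1264], 0.58)]
top jar_mouth []
top lid_pointer [([0.4286, 0.1967, 0.1121], 0.73)]
top lid [([0.4589, 0.2159, 0.095], 0.71)]
top stop_face [([0.4002, 0.2175, 0.0076], 0.8), ([0.4044, 0.4073, 0.0004], 0.46)]
side tray_far_rim [([0.5498, 0.2226, 0.0405], 0.57)]
side tray_front [([0.4027, 0.2078, 0.0129], 0.87), ([0.4045, 0.4047, -0.0043], 0.73)]
side lid_grip [([0.4589, 0.2151, 0.1296], 0.9)]
side jar_mouth [([0.46, 0.2126, 0.0962], 0.89)]
side lid_pointer [([0.4301, 0.1975, 0.1174], 0.66)]
side lid [([0.463, 0.2161, 0.0918], 0.87), ([0.4038, 0.2197, 0.0058], 0.43)]
side stop_face [([0.3917, 0.2146, -0.0018], 0.73), ([0.4036, 0.218, 0.0091], 0.64)]
```

View pics/c.png

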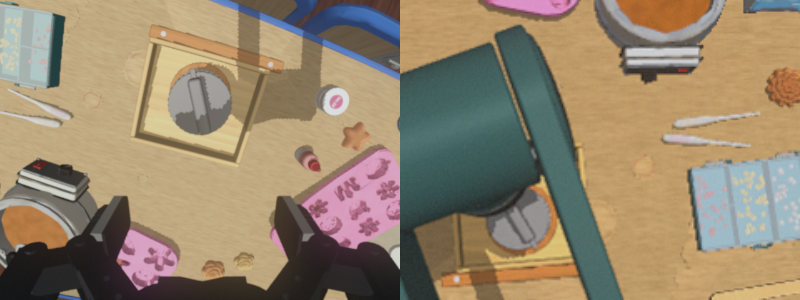

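```bash
cat >> h.py <<'E'
def wristplane(px,z):
    s=r.read_state();i=r.camera_info("wrist");K=np.array(i["intrinsics"])
    T=np.eye(4);T[:3,:3]=R.from_rotvec(s["ee_rot"]).as_matrix();T[:3,3]=s["eef_pos"];T=T@np.array(i["mount"])
    u=cv2.undistortPoints(np.array(px,float).reshape(-1,1,2),K,np.array([i["k1"],0,0,0.])).reshape(-1,2)
    d=np.c_[u,np.ones(len(u))]@T[:3,:3].T
    return T[:3,3]+d*((z-T[2,3])/d[:,2])[:,None]
E
python3 - <<'E'
from h import *
w=r.camera("wrist");cv2.imwrite("pics/d.png",cv2.resize(w[90:230,260:400],(560,560),interpolation=cv2.INTER_CUBIC)[:,:,::-1])
E
```

```text
(no output)
```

View pics/d.png

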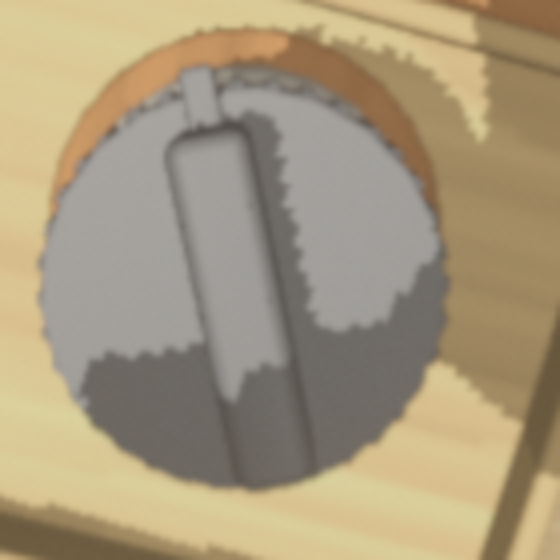

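Run:
```python
from h import *
p=np.array([(170,160),(235,470),(245,140),(312,455),(208,138),(275,482)])/4+[260,90]
q=wristplane(p,0.138);print(q)
for a,b in [(0,1),(2,3),(4,5)]:
    d=q[b]-q[a];print(np.arctan2(d[1],d[0]))
print((q[4]+q[5])/2,toolyaw(),r.read_state()["eef_pos"])
```

```text
[[0.43916407 0.19748277 0.138     ]
 [0.48367092 0.22328468 0.138     ]
 [0.43245283 0.20765588 0.138     ]
 [0.47712291 0.23453368 0.138     ]
 [0.43402723 0.20207027 0.138     ]
 [0.48348062 0.23024693 0.138     ]]
0.5253809416941129
0.5416655622504042
0.517888857141012
[0.45875392 0.2161586  0.138     ] 0.3298390401613416 [0.49369541 0.2283315  0.26134763]
```

{"fn": "drive_tool", "kwargs": {"deltas": [[[-0.22,-0.09,0,0,0,0.55,1],[-0.22,-0.09,-0.2,0,0,0.55,1],[-0.22,-0.09,-0.4,0,0,0.55,0.5],[0,0,-0.6,0,0,0.53,0],[0,0,-0.6,0,0,0,0],[0,0,-0.5,0,0,0,0],[0,0,0,0,0,0,0],[0,0,0,0,0,0,0]]]}}

```text
time_s: 10.3
eef_pos: [0.4607, 0.2148, 0.1466]
ee_rot: [0.808, -3.036, -0.0]
contact_force: [0.3, -0.6, 0.7]
opening: 0.0427
finger_force: 0.0
```

Run:
```python
from h import *
print(toolyaw(),r.read_state()["eef_pos"],r.read_state()["contact_force"])
w=r.camera("wrist");s=r.camera("side")
print(best("wrist","lid_grip"),best("side","lid_grip"),best("side","jar_mouth"))
cv2.imwrite("pics/e.png",np.hstack([cv2.resize(w,(400,300)),cv2.resize(s[180:330,330:530],(400,300))])[:,:,::-1])
```

```text
0.5200616274369718 [0.46072193 0.21482394 0.14664424] [ 0.29571628 -0.59199263  0.65398   ]
[([0.4633, 0.2139, 0.1254], 0.66)] [([0.4586, 0.2146, 0.1294], 0.72)] []
```

View pics/e.png

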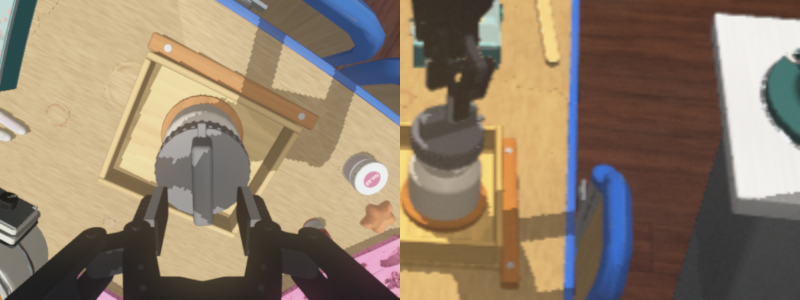

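{"fn": "drive_tool", "kwargs": {"deltas": [[[0,0,-0.28,0,0,0,0],[0,0,-0.28,0,0,0,0],[0,0,0,0,0,0,0],[0,0,0,0,0,0,-1],[0,0,0,0,0,0,-1],[0,0,0,0,0,0,-1],[0,0,0,0,0,0,-1],[0,0,0,0,0,0,-1]]], "newtons": 40}}

```text
time_s: 11.35
eef_pos: [0.4608, 0.2149, 0.1186]
ee_rot: [-0.808, 3.036, 0.0]
contact_force: [-0.2, -0.2, 0.2]
opening: 0.013
finger_force: 43.0
```

Run:
```python
from h import *
s=r.read_state();print(toolyaw(),s["eef_pos"],s["contact_force"],s["ft_torque"],s["opening"],s["finger_force"])
```

```text
0.5200768404001437 [0.46080912 0.21485459 0.11856249] [-0.18613149 -0.1923439   0.19157487] [-0.02756628 -0.0172265  -0.01102876] 0.012953520908718466 42.966166734695435
```

{"fn": "drive_tool", "kwargs": {"deltas": [[[0,0,-0.01,0,0,0.5,-1],[0,0,0,0,0,0.8,-1],[0,0,0,0,0,0.8,-1],[0,0,0,0,0,0.8,-1],[0,0,0,0,0,0.8,-1],[0,0,0,0,0,0.8,-1],[0,0,0,0,0,0.8,-1],[0,0,0,0,0,0,-1]]]}}

```text
time_s: 12.15
eef_pos: [0.4607, 0.2148, 0.1179]
ee_rot: [-1.482, 2.77, 0.0]
contact_force: [-1.2, 0.4, -1.2]
opening: 0.013
finger_force: 43.0
```

Run:
```python
from h import *
s=r.read_state();print(toolyaw(),s["eef_pos"],s["contact_force"],s["ft_torque"],s["opening"],s["finger_force"])
r.camera("side");print(best("side","lid"),best("side","lid_pointer"),best("side","tray_front"))
```

```text
0.9824526409204748 [0.46073517 0.21483534 0.11792395] [-1.17436714  0.39716943 -1.15975126] [ 0.05146727 -0.0009224  -0.00401729] 0.013023468941758026 42.96704828739166
[([0.4596, 0.2144, 0.0917], 0.78), ([0.629, -0.1341, -0.0028], 0.43)] [([0.4351, 0.1871, 0.1164], 0.64)] [([0.3987, 0.2096, 0.009], 0.81), ([0.4047, 0.4046, -0.0036], 0.72)]
```

{"fn": "drive_tool", "kwargs": {"deltas": [[[0,0,0,0,0,0.9,-1],[0,0,-0.02,0,0,0.2,-1],[0,0,-0.02,0,0,0,-1],[0,0,-0.02,0,0,0,-1],[0,0,-0.02,0,0,0,-1]]]}}

```text
time_s: 12.85
eef_pos: [0.4606, 0.2148, 0.1137]
ee_rot: [1.612, -2.696, -0.0]
contact_force: [-0.1, 0.1, 0.5]
opening: 0.0133
finger_force: 43.0
```

Run:
```python
from h import *
s=r.read_state();print(toolyaw(),s["eef_pos"],s["contact_force"],s["ft_torque"],s["opening"],s["finger_force"])
```

```text
1.0779174687200088 [0.46063389 0.21484457 0.11368504] [-0.14782691  0.13023041  0.5210968 ] [-0.03066452  0.00326795  0.01453089] 0.013291292859516716 42.96536207199097
```

{"fn": "drive_tool", "kwargs": {"deltas": [[[0,0,-0.02,0,0,0,-1],[0,0,-0.02,0,0,0,-1],[0,0,-0.02,0,0,0,-1],[0,0,0,0,0,0,-1]]]}}

```text
time_s: 13.25
eef_pos: [0.4607, 0.2148, 0.1113]
ee_rot: [-1.613, 2.696, 0.0]
contact_force: [-1.1, 0.1, 1.7]
opening: 0.0133
finger_force: 43.4
```

Run:
```python
from h import *
s=r.read_state();print(toolyaw(),s["eef_pos"],s["contact_force"],s["ft_torque"],s["opening"],s["finger_force"])
r.camera("side");print(best("side","lid"),best("side","lid_grip"))
```

```text
1.0784887926445639 [0.46072263 0.21482961 0.11125053] [-1.05593555  0.05636013  1.74240224] [-0.03289497  0.16548748 -0.00312684] 0.013317220149452205 43.372464179992676
[([0.461, 0.2118, 0.0864], 0.89)] [([0.4552, 0.2153, 0.1208], 0.74)]
```

{"fn": "drive_tool", "kwargs": {"deltas": [[[0,0,0,0,0,0,-1],[0,0,-0.004,0,0,-0.6,-1],[0,0,-0.004,0,0,-0.8,-1],[0,0,-0.004,0,0,-0.8,-1],[0,0,-0.004,0,0,-0.8,-1],[0,0,-0.004,0,0,-0.8,-1],[0,0,-0.004,0,0,-0.8,-1],[0,0,0,0,0,0,-1]]], "newtons": 80}}

```text
time_s: 14.2
eef_pos: [0.4611, 0.2149, 0.1098]
ee_rot: [-1.043, 2.962, 0.0]
contact_force: [0.6, 0.2, 1.8]
opening: 0.0122
finger_force: 79.8
```

Run:
```python
from h import *
s=r.read_state();print(toolyaw(),s["eef_pos"],s["contact_force"],s["ft_torque"],s["opening"],s["finger_force"])
```

```text
0.6770750509754726 [0.46105103 0.2148714  0.10977485] [0.58970904 0.22112633 1.77701907] [-0.00020665 -0.06554627 -0.0351527 ] 0.012222980674549582 79.82511520385742
```

{"fn": "drive_tool", "kwargs": {"deltas": [[[0,0,-0.004,0,0,-0.8,-1],[0,0,-0.004,0,0,-0.8,-1],[0,0,-0.004,0,0,-0.8,-1],[0,0,-0.004,0,0,-0.8,-1],[0,0,-0.004,0,0,-0.8,-1],[0,0,-0.004,0,0,-0.8,-1],[0,0,-0.004,0,0,-0.8,-1],[0,0,0,0,0,0,-1]]]}}

```text
time_s: 15.0
eef_pos: [0.4611, 0.2149, 0.1087]
ee_rot: [-0.298, 3.126, 0.0]
contact_force: [0.7, 0.6, 2.8]
opening: 0.012
finger_force: 80.0
```

Run:
```python
from h import *
s=r.read_state();print(toolyaw(),s["eef_pos"],s["contact_force"],s["ft_torque"],s["opening"],s["finger_force"])
r.camera("side");print(best("side","lid"),best("side","lid_grip"),best("side","lid_pointer"))
```

```text
0.1898702141819344 [0.46112064 0.21489076 0.10868701] [0.69208454 0.62436079 2.79606172] [-0.09420552  0.02025164 -0.06736773] 0.01199448705589985 79.9858295917511
[([0.4583, 0.2131, 0.0814], 0.65), ([0.4579, 0.2135, 0.1172], 0.64)] [([0.4581, 0.2131, 0.119], 0.88)] [([0.4236, 0.2107, 0.1052], 0.85)]
```

{"fn": "drive_tool", "kwargs": {"deltas": [[[0,0,-0.004,0,0,-0.5,-1],[0,0,-0.004,0,0,-0.5,-1],[0,0,0,0,0,-0.4,-1],[0,0,0,0,0,0,-1]]]}}

```text
time_s: 15.6
eef_pos: [0.4612, 0.215, 0.1087]
ee_rot: [-0.105, 3.138, 0.001]
contact_force: [0.9, -0.4, 4.8]
opening: 0.0123
finger_force: 80.3
```

Run:
```python
from h import *
s=r.read_state();print(toolyaw(),s["eef_pos"],s["contact_force"],s["ft_torque"],s["opening"],s["finger_force"])
```

```text
0.06699027593880968 [0.46120718 0.21499103 0.10867692] [ 0.91222087 -0.44021559  4.82898968] [-0.13001495  0.08417244 -0.03789167] 0.01233409121280861 80.31938195228577
```

{"fn": "drive_tool", "kwargs": {"deltas": [[[0,0,0,0,0,-0.4,-1],[0,0,0,0,0,-0.4,-1],[0,0,0,0,0,-0.4,-1],[0,0,0,0,0,0,-1]]]}}

```text
time_s: 16.0
eef_pos: [0.4613, 0.2149, 0.1087]
ee_rot: [0.058, 3.139, 0.0]
contact_force: [0.6, -0.4, 5.1]
opening: 0.0123
finger_force: 80.3
```

Run:
```python
from h import *
s=r.read_state();print(toolyaw(),s["eef_pos"],s["contact_force"],s["ft_torque"],s["opening"],s["finger_force"])
w=r.camera("wrist");r.camera("side")
print(best("side","lid"),best("side","lid_pointer"),best("wrist","lid_pointer"),best("wrist","lid"))
cv2.imwrite("pics/f.png",w[:,:,::-1])
```

```text
-0.037135526732060775 [0.46128525 0.21488899 0.10865971] [ 0.64145668 -0.38454629  5.11004698] [-0.13090925  0.03739415  0.03121455] 0.012266052532004126 80.29797434806824
[([0.4615, 0.2155, 0.0828], 0.66)] [([0.4245, 0.2146, 0.1081], 0.75), ([0.4022, 0.4053, -0.0026], 0.35)] [([0.4198, 0.2166, 0.1049], 0.67), ([0.403, 0.4077, -0.0002], 0.47)] [([0.4627, 0.2129, 0.0819], 0.57)]
```

View pics/f.png

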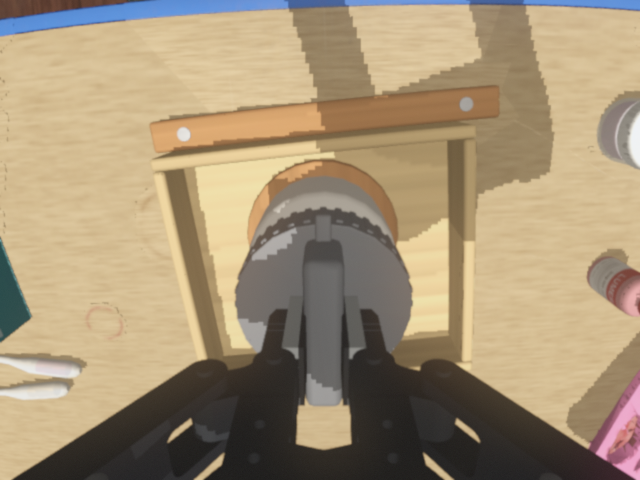

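{"fn": "drive_tool", "kwargs": {"deltas": [[[0,0,0,0,0,0,0],[0,0,0,0,0,0,0],[0,0,0,0,0,0,0],[0,0,0,0,0,0,0],[0,0,0.3,0,0,0,0],[0,0,0.7,0,0,0,0],[0,0,0.9,0,0,0,0],[0,0,0.9,0,0,0,0]]]}}

```text
time_s: 17.1
eef_pos: [0.4601, 0.2147, 0.2486]
ee_rot: [-0.06, -3.139, 0.001]
contact_force: [0.5, 0.4, -0.2]
opening: 0.0428
finger_force: 0.0
```

{"fn": "drive_tool", "kwargs": {"deltas": [[[0.4,-0.8,0.3,0,0,0,0],[0.4,-0.8,0,0,0,0,0],[0.4,-0.8,0,0,0,0,0],[0.2,-0.8,0,0,0,0,0],[0,-0.8,0,0,0,0,0],[0,-0.8,0,0,0,0,0],[0,-0.5,0,0,0,0,0],[0,0,0,0,0,0,0]]]}}

```text
time_s: 17.9
eef_pos: [0.5305, -0.0533, 0.2623]
ee_rot: [-0.068, -3.14, 0.001]
contact_force: [0.1, -0.6, -0.2]
opening: 0.0425
finger_force: 0.0
```

Run:
```python
from h import *
s=r.read_state();print(s["time_s"],s["contact_force"])
t=r.camera("top");sd=r.camera("side")
for c in ["top","side"]:
  for n in ["lid","lid_pointer","lid_grip","tray_far_rim","tray_front","stop_face"]:print(c,n,best(c,n))
cv2.imwrite("pics/g.png",np.hstack([cv2.resize(t[220:340,230:350],(400,400)),cv2.resize(sd[180:330,380:530],(400,400))])[:,:,::-1])
```

```text
17.9 [ 0.14876179 -0.63802434 -0.23055755]
top lid [([0.4616, 0.2175, 0.0836], 0.81)]
top lid_pointer [([0.4242, 0.2138, 0.1031], 0.67)]
top lid_grip [([0.461, 0.2119, 0.1176], 0.75)]
top tray_far_rim [([0.5497, 0.2236, 0.0384], 0.7), ([0.6278, -0.1354, -0.0023], 0.62)]
top tray_front [([0.4033, 0.2104, 0.0032], 0.92)]
top stop_face [([0.3993, 0.2179, 0.0094], 0.66)]
side lid [([0.46, 0.215, 0.0845], 0.68), ([0.4423, 0.4856, -0.001], 0.22)]
side lid_pointer [([0.4229, 0.2155, 0.108], 0.77)]
side lid_grip [([0.4613, 0.2166, 0.1184], 0.86)]
side tray_far_rim [([0.5482, 0.2203, 0.0423], 0.83)]
side tray_front [([0.4003, 0.2071, 0.0075], 0.96)]
side stop_face [([0.4013, 0.2173, 0.0065], 0.98), ([0.4216, 0.2163, 0.1059], 0.41)]
```

View pics/g.png

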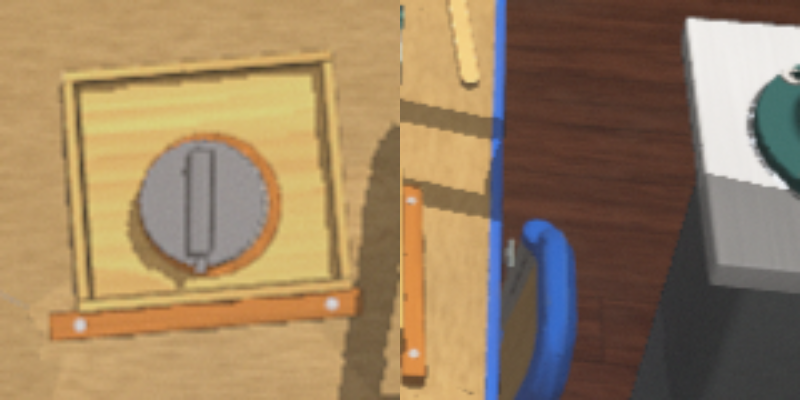

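```bash
python3 -c "
from cell import r
print(r.hand_in())"
```

```text
the job is handed in; nothing more can be done
None
```

I pulled the tray flush against the stop strip, turned the lid back until it dropped into the thread, then screwed it clockwise to about 0.1 rad past the nominal tight mark (about 10 mm down in all). I handed in at about 18 s with the arm clear and the bystanders untouched; I felt no clear rise in torque at the end, so tightness is judged from the lid's depth and angle.

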